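# Chock the oiled rolling pin on the drain board and put the wax tin back

## Task

The freshly oiled rolling pin on the sloping drain board is only kept from rolling into the gutter by a tin of wax that someone stood against it. Push the orange rubber chock, thin edge first, up the slope under the middle of the pin's low side until the pin rests on it, and let go; then take the wax tin out and stand it upright in the middle of its round cork mat on the shelf. Never touch the pin with the robot, do not let it roll away, and leave the other things where they are.

Things in the scene. Friction and masses are not known exactly. Their poses are not given: they have to be found in the camera images.
- drain_board: Fixed aluminium drain board, 284 x 360 mm, wooden cheeks 14 mm high at its ends, ahead of the robot to the left. It slopes up at 12 degrees along its frame's +x, roughly to the robot's left (x horizontal, y across, towards the robot, z vertical; origin on the bench under the slope's middle, where its surface is 47.1 mm higher). Gutter: 105 mm down-slope of the middle.
- rail_mid (a point): Middle of the wooden drying rail, 14 mm thick, along the board's y, 150 mm off the slope. Its two uprights (14 mm thick, square to the slope) stand 165 mm either side of this point, 5 mm down-slope of the board's middle. It hangs above the places of chock and tin: a gripper pointing straight down hits it; come from the low side, leaning back down-slope about 35 degrees from vertical.
- pin_center (a point): Centre of the rolling pin: loose reddish-brown wood cylinder with dark rings, 200 mm long (own y), 56 mm across, about 0.35 kg, lying across the slope. Only the tin, against the low side of its far half, keeps it from rolling down. When the chock touches its low side, the thin edge is 11 mm (along the slope) short of the point under the pin's axis. Wet with oil: not to be touched by the robot.
- chock_center (a point): Centre of the chock, 21 mm above its underside: loose orange rubber wedge 90 mm long (own +x towards the thin edge), 38 mm wide (own y), 42 mm high at the heel, own z up. The top is flat for 15 mm from the heel, then falls straight to the thin edge, 2 mm high. 0.11 kg, friction about 0.9. Starts on the bench right of the board. Grip it across its width some 20 mm behind the centre.
- chock_edge (a point): Middle of the chock's thin edge, at its underside: 45 mm along own +x from the chock's middle.
- chock: The chock; origin at the centre of its underside, axes as for chock_center.
- rolling_pin: The rolling pin; origin at its centre, as pin_center.
- tin_center (a point): Centre of the wax tin, half-way up: a loose closed round tin, yellow with a paper band and steel lid, 56 mm in diameter, 68 mm high, about 0.25 kg. It stands on the drain board (so it leans 12 degrees down-slope) with its side against the low side of the pin's far half, 79 to 91 mm from the pin's middle. Own z is its axis, up. Gripped leaning, it is best taken 8 mm above its centre.
- wax_tin: The wax tin; origin at the centre of its underside.
- mat_top (a point): Centre of the top face of the tin's round cork mat, 80 mm in diameter and 4 mm thick, fixed on the finish shelf; the face is 64 mm above the bench.
- finish_shelf: Fixed low white-topped wooden shelf on the right, its top 60 mm above the bench, 130 mm deep (own x, away from the robot) and 270 mm long (own y), open to the robot, with a back board 10 mm higher than the top. It holds the cork mat and an oil bottle 124 mm apart (centres).
- egg_cup: Bystander: turned dark wooden egg cup (52 mm wide, 62 high) standing on the high side of the drain board. Origin: centre of its underside.
- oil_bottle: Bystander: amber bottle (52 mm wide, 130 high, red cap) on the finish shelf, beside the cork mat; which of the two is left varies. Origin: centre of its underside.
- glue_jar: Bystander: white jar with a blue lid (60 mm wide, 85 high) on the bench, far right. Origin: centre of its underside.
- sanding_block: Bystander: cork sanding block 110 x 65 x 32 mm on the bench right of the drain board. Origin: centre of its underside.
- mallet: Bystander: turned wooden mallet standing on its head (84 mm wide, 225 mm high), far left. Origin: centre of its underside.
- finish_brush: Bystander: brush 200 mm long lying on the bench, far right.

How it is judged:
On the way, in this order (a step that is already met when the one before it is completed fails the run):
1. the chock lies flat on the board, thin edge under the middle of the pin's low side and bearing on the pin, released, with the tin still in its place (distance between chock_edge and pin_center below 0.04 m and contact force between chock and rolling_pin above 0.1 N and angle between chock's own z axis and vertical between 0.13 and 0.29 rad and contact force between the fingers and chock below 0.1 N and linear speed of rolling_pin below 0.01 m/s and distance of tin_center from where it was at the start of the episode below 0.03 m), for 0.2 s.
2. the tin is taken out from under the pin (distance between tin_center and pin_center above 0.17 m), for 0.1 s.
At the end, for the whole second after the job is handed in: Chock flat on the board (within 5 degrees), released, bearing on the pin, its thin edge within 40 mm of the pin's centre; pin at rest within 25 mm of its start; tin upright (within 6 degrees), at rest on the cork mat within 20 mm of its middle (distance between chock_edge and pin_center below 0.04 m and contact force between chock and rolling_pin above 0.1 N and angle between chock's own z axis and vertical between 0.13 and 0.29 rad and contact force between the fingers and chock below 0.1 N and linear speed of rolling_pin below 0.01 m/s and distance of pin_center from where it was at the start of the episode below 0.025 m and horizontal distance between tin_center and mat_top below 0.02 m and angle between wax_tin's own z axis and vertical below 0.1 rad and z of tin_center in the frame of mat_top between 0.028 and 0.04 m and linear speed of wax_tin below 0.02 m/s); the robot touches nothing.
It fails at once if the robot touches the freshly oiled rolling pin (contact force between any of the fingers, the arm and rolling_pin above 0.3 N).
It fails at once if the rolling pin rolls or is shoved more than 25 mm (distance of pin_center from where it was at the start of the episode above 0.025 m).
It fails at once if one of the other loose things is moved more than 30 mm (distance of any of egg_cup, oil_bottle, glue_jar, sanding_block, mallet, finish_brush from where it was at the start of the episode above 0.03 m).
It also fails if it takes over 54 s, if anything falls off the work surface, if the arm or the gripper's body presses on something with over 40 N, if the wrist force passes 120 N, or if a joint passes its speed limit or range.

## Robot

A 6-joint arm with a two-finger parallel gripper is mounted at the origin on the work surface. World frame = base frame: x ahead of the robot, y to its left, z up, the work surface at z = 0. Lengths are in m, angles in rad, forces in N, time in s.
With the tool pointing down it reaches from about 0.3 to 0.875 m from the base axis. Payload 6.4 kg.
Tool frame: the origin (TCP) lies at the very end of the fingers, on their centre line; the grasp point (between the pads) lies 19 mm behind it; z points along the fingers, y is the line along which they close (so a half turn about z gives the same grasp; the last joint's range is limited). The gripper opens to 88 mm and grips with 3 to 60 N. Pads are 18 mm wide; open, the fingers measure 123 mm over their backs; the gripper's body (75 mm by 187 mm) begins 45 mm behind the grasp point.
Start: joints at [0.991, 0.181, 1.607, -0, 1.354, -0.206], TCP at [0.21, 0.535, 0.239] pointing down, gripper open.
Joint ranges: [-2.99, 2.99], [-0.89, 2.07], [0.3, 2.58], [-1.14, 4.28], [0, 2.63], [-3.12, 3.12]. Speed limits (rad/s): [2.57, 2.57, 3.01, 3.14, 3.14, 3.14].

## Interface

Orientations are given as a unit quaternion [x, y, z, w].
In Python, from station import arm gives the robot as it stands.
- The arm moves only by the tool carry_out, never from a script. Its argument "steps" is a list that holds one entry, the list of rows, each a list of 7 numbers: the turn, a rotation vector about the tool's x, y, z in rad, then the shift along the tool's x, y, z in mm, then the closure, from 0 (fully open) to 1 (shut). A call has 1 to 20 rows; each row is the pose to reach, as a shift and turn from the pose commanded when the call began, along the tool's axes at that moment; what a row does not reach only later rows make up. A row lasts 1/8 s, in which the tool goes at most 62.5 mm and 10.7 degrees, less where a joint would pass 70% of its speed; a pose out of reach is approached as far as the arm can. A call with a gripper value outside its range is refused whole. The fingers move at their own pace and stop on an object; the grip force is fixed at half the most. Time passes only in rows, so rows that repeat a pose let the fingers close. It gives the time, the measured TCP pose, the force, the opening and the grip force at its end, in the units of the state.
- arm.observe(): the state, without advancing time (a new reading comes with each control period).
- arm.snapshot(name): name is "side" or "top" or "wrist"; returns the picture (400x640x3 uint8, blue, green, red); there is no depth.
- arm.get_calibration(name): a dict with "fx", "fy", "cx", "cy" (pixels), "world_from_camera" (4x4, takes a point from camera to world coordinates). Camera axes: x right, y down, z forward; pixel columns grow to the right and rows downward; lengths in m; the calibration is good to about 2 mm. A picture is of the moment at which its call begins: read the wrist's pose just before it. get_calibration takes no time and is no camera call; for the wrist camera it gives the pose at the moment of the call.
- arm.close_job(): hands the job in; it is judged then, once.
The state is a dict: "time": time; "q": joint angles; "qd": joint speeds; "joint_torque": joint torques, N m; "eef_pos": TCP position; "orientation": TCP orientation; "force": force on the tool from outside, world axes, zero at the start; "ft_torque": the same for the moment, N m; "opening": opening from 0.0 (shut) to 1.0 (fully open); "gripper_force": force on a finger pad.
Only numpy, scipy, OpenCV 4.12 (cv2) and the standard library are available. Lean on these libraries where they do the work, as an engineer would, in place of code of your own. Each camera call takes 0.05 s, during which the arm holds its last target. There are 200 camera calls.

## Working session

There is one attempt and no reset: what is moved stays moved. The work goes in short steps, Python scripts to look and compute and a tool call to move; the robot and the scene stay as the last step left them, time stands still between calls to the robot, and variables do not carry over. Pictures are saved under pics/ and viewed, at most 10 in all, crops included, and the job is handed in when it is done.

Besides the shell and the picture viewer there is one more tool, called after ">>>" in YAML: its name, and indented under it one key for each argument. carry_out: Moves the arm, as the interface text tells. Its arguments: {"type":"object","properties":{"steps":{"type":"array","items":{"type":"array","items":{"type":"array","items":{"type":"number"}}}}},"required":["steps"]}

```bash
mkdir -p pics; ls
python3 - <<'E'
from station import arm
import cv2,numpy as np
for n in("side","top"):
    im=arm.snapshot(n);cv2.imwrite(f"pics/{n}0.png",im)
    c=arm.get_calibration(n);print(n,c["fx"],c["fy"],c["cx"],c["cy"],np.round(c["world_from_camera"],4).tolist())
s=arm.observe();print(s)
E
```

```text
pics
side 491.1700699553461 491.1700699553461 322.9672573893354 205.52852875478038 [[-0.999, 0.0027, 0.0441, 0.481], [-0.0365, 0.5104, -0.8591, 1.3639], [-0.0248, -0.8599, -0.5098, 0.9181], [0.0, 0.0, 0.0, 1.0]]
top 366.0953185193468 366.0953185193468 314.79482307373513 198.55369240542888 [[0.0253, -0.9992, 0.0296, 0.5146], [-0.9996, -0.0249, 0.014, 0.0321], [-0.0133, -0.03, -0.9995, 1.1466], [0.0, 0.0, 0.0, 1.0]]
{'time': 0.1, 'q': array([ 9.90692647e-01,  1.81444303e-01,  1.60788202e+00, -1.84404205e-05,
        1.35381296e+00, -2.06318232e-01]), 'qd': array([-0.00292987, -0.00115489, -0.00153626,  0.0012139 ,  0.00103144,
       -0.00036892]), 'joint_torque': array([ 1.48004699e-03, -4.34821236e+01, -3.42694652e+01,  7.04845972e-02,
        3.39266926e-02, -2.68833190e-05]), 'eef_pos': array([0.20968934, 0.53489158, 0.23792542]), 'orientation': array([ 1.85804617e-01,  9.82586406e-01, -7.17749659e-04, -2.87985895e-04]), 'force': array([ 0.74793763, -0.1719936 ,  0.39784106]), 'ft_torque': array([ 0.0198172 , -0.01229889,  0.00074682]), 'gripper_force': 0.0, 'opening': 1.000196341229914}
```

View pics/top0.png

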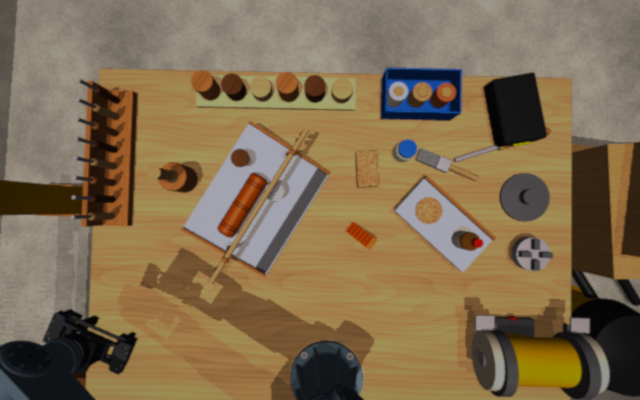

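View pics/side0.png

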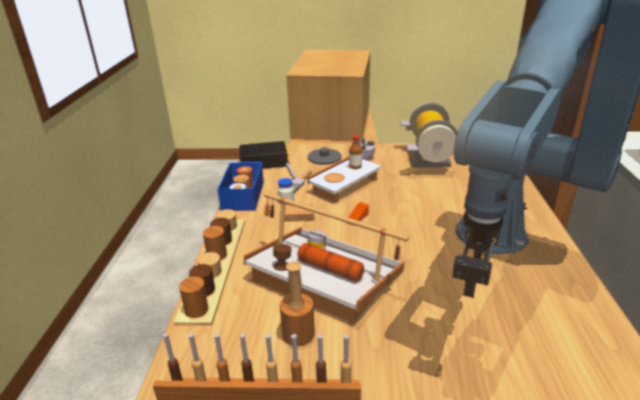

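Top view: the board is around (257,198), the pin around (242,205), the chock at (361,235), the mat at (428,209) and the bottle at (470,241). The tin sits under the rail near (270,188). Next I'll enlarge this region.

```bash
python3 - <<'E'
import cv2,numpy as np
im=cv2.imread("pics/top0.png")
cv2.imwrite("pics/t_crop.png",cv2.resize(im[115:285,175:385],None,fx=3.5,fy=3.5,interpolation=cv2.INTER_CUBIC))
E
cat > h.py <<'E'
import numpy as np,cv2
from station import arm
def ray(c,uv):
    T=np.array(c["world_from_camera"]);d=T[:3,:3]@[(uv[0]-c["cx"])/c["fx"],(uv[1]-c["cy"])/c["fy"],1];return T[:3,3],d
def onz(c,uv,z):
    o,d=ray(c,uv);return o+d*(z-o[2])/d[2]
def proj(c,p):
    q=np.linalg.inv(np.array(c["world_from_camera"]))@np.r_[p,1];return c["fx"]*q[0]/q[2]+c["cx"],c["fy"]*q[1]/q[2]+c["cy"]
def onplane(c,uv,p,n):
    o,d=ray(c,uv);return o+d*((p-o)@n)/(d@n)
E
```

```text
(no output)
```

View pics/t_crop.png

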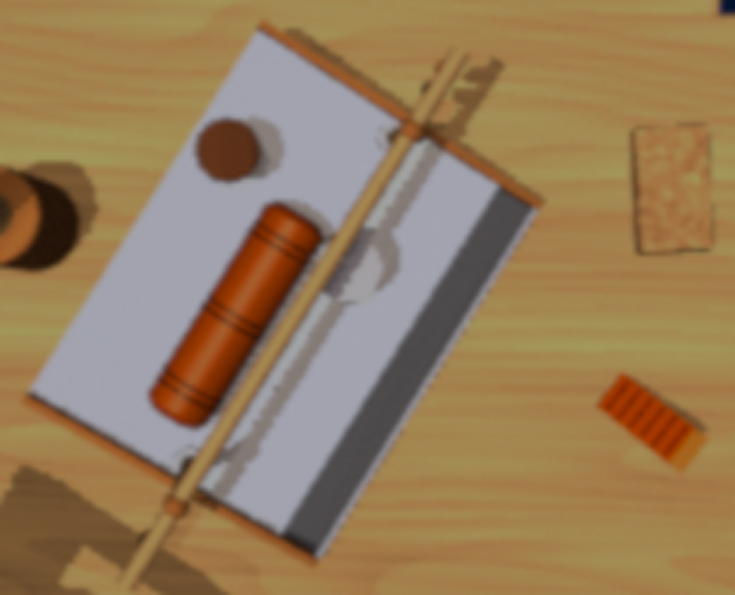

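Crop: board corners at (262,25), (540,203), (317,560) and (28,397). The pin's middle is about (236,315), and the tin's lid about (362,265), partly hidden by the rail. The chock runs from heel (692,450) to thin edge (612,390), so its edge already points toward the board.

```bash
cat > m1.py <<'E'
from h import *
c=arm.get_calibration("top");im=cv2.imread("pics/top0.png");hsv=cv2.cvtColor(im,cv2.COLOR_BGR2HSV)
P=lambda x,y:(175+x/3.5,115+y/3.5)
ch=np.tan(np.radians(12))
zh,zl=.0471+.142*ch,.0471-.142*ch
cs=[onz(c,P(262,25),zh+.008),onz(c,P(540,203),zl+.014),onz(c,P(317,560),zl+.014),onz(c,P(28,397),zh+.008)]
for p in cs:print(np.round(p,4))
L=lambda a,b:np.linalg.norm((cs[a]-cs[b])[:2])
print("sides",L(0,1),L(2,3),L(0,3),L(1,2))
ax=(cs[0]+cs[3]-cs[1]-cs[2])[:2];ay=(cs[2]+cs[3]-cs[0]-cs[1])[:2]
print("yaw x",np.degrees(np.arctan2(ax[1],ax[0])),"yaw y-90",np.degrees(np.arctan2(ay[1],ay[0]))-90)
O=sum(cs)[:2]/4;print("O",O)
def blob(box,lo,hi):
    x0,y0,x1,y1=box;m=np.zeros(im.shape[:2],np.uint8);m[y0:y1,x0:x1]=cv2.inRange(hsv,lo,hi)[y0:y1,x0:x1]
    cn=max(cv2.findContours(m,0,1)[0],key=cv2.contourArea);return cn
for n,box,lo,hi,z in[("pin",(210,165,275,245),(0,150,60),(12,255,255),.085),("chock",(340,215,385,255),(0,180,100),(16,255,255),.02),("mat",(412,195,445,225),(8,80,80),(25,255,255),.064)]:
    cn=blob(box,lo,hi);r=cv2.minAreaRect(cn);b=cv2.boxPoints(r)
    print(n,np.round(r[0],1),np.round(r[1],1),round(r[2],1),np.round(onz(c,r[0],z),4));w=np.array([onz(c,q,z)for q in b]);print(np.round(w[:,:2],3).tolist(),[round(float(np.linalg.norm(w[i]-w[i-1])),3)for i in range(4)])
print("tin lid",onz(c,P(362,265),.107))
E
python3 m1.py
```

```text
[0.7649 0.2426 0.0853]
[0.6268 0.0055 0.0309]
[0.3119 0.1912 0.0309]
[0.4497 0.4279 0.0853]
sides 0.27439200884194453 0.2738050734492126 0.3656759582362658 0.3656658721517072
yaw x 59.786618575208756 yaw y-90 59.51289641070255
O [0.5383327  0.21678619]
pin [241.8 205. ] [17.5 67.9] 32.2 [0.522  0.2586 0.085 ]
[[0.45, 0.331], [0.62, 0.23], [0.594, 0.187], [0.425, 0.287]] [0.051, 0.197, 0.051, 0.197]
chock [360.6 235. ] [31.  13.2] 36.9 [ 0.4399 -0.0954  0.02  ]
[[0.451, -0.045], [0.484, -0.069], [0.429, -0.146], [0.396, -0.122]] [0.095, 0.041, 0.095, 0.04]
mat [428.5 210. ] [25. 26.] 0.0 [ 0.5214 -0.2882  0.064 ]
[[0.482, -0.252], [0.559, -0.251], [0.561, -0.324], [0.484, -0.325]] [0.073, 0.077, 0.073, 0.076]
tin lid [0.5651804  0.15073487 0.107     ]
```

```bash
cat >> h.py <<'E'
from scipy.spatial.transform import Rotation as R
def tool(yaw,lean,flip=1):
    """tool z down, leaning: body displaced towards -dir(yaw) ; y = flip * left of yaw"""
    a,l=np.radians(yaw),np.radians(lean)
    u=np.array([np.cos(a),np.sin(a),0]);z=u*np.sin(l)-np.array([0,0,1])*np.cos(l)
    y=flip*np.array([-np.sin(a),np.cos(a),0]);return R.from_matrix(np.c_[np.cross(y,z),y,z])
def delta(p,Rt,s=None,grasp=True):
    """row to bring the grasp point to p with orientation Rt"""
    s=s or arm.observe();R0=R.from_quat(s["orientation"])
    t=np.array(p)+(Rt.as_matrix()[:,2]*.019 if grasp else 0)
    return np.round(np.r_[(R0.inv()*Rt).as_rotvec(),R0.inv().apply(t-s["eef_pos"])*1e3],3)
E
python3 - <<'E'
from h import *
c=arm.get_calibration("top")
for f in(1,-1):print(f,delta([.40,-.16,.19],tool(54,23,f)))
s=arm.observe();R0=R.from_quat(s["orientation"]);print(R0.as_matrix().round(2))
w=arm.get_calibration("wrist");T=np.linalg.inv(np.r_[np.c_[R0.as_matrix(),s["eef_pos"]],[[0,0,0,1]]])@np.array(w["world_from_camera"]);print(T.round(3),w["fx"],w["cx"],w["cy"])
# bottle vs mat
print(onz(c,(477,242),.19))
E
```

```text
1 [-2.65000e-01 -3.43000e-01 -1.29700e+00 -4.32791e+02 -5.70137e+02
  6.61510e+01]
-1 [-3.67000e-01  2.84000e-01  1.79800e+00 -4.32791e+02 -5.70137e+02
  6.61510e+01]
[[-0.93  0.37 -0.  ]
 [ 0.37  0.93 -0.  ]
 [ 0.   -0.   -1.  ]]
[[-0.    -0.961 -0.278  0.071]
 [ 1.     0.    -0.    -0.001]
 [ 0.    -0.278  0.961 -0.146]
 [ 0.     0.     0.     1.   ]] 279.24334817746666 316.57491985439987 206.12160063853895
[ 0.44092263 -0.37734626  0.19      ]
```

>>> carry_out:
  steps:
    - [[0,0,0,0,0,-60,0],[0,0,0,-40,-55,-100,0],[-0.265,-0.343,-1.297,-433,-570,-60,0],[-0.265,-0.343,-1.297,-433,-570,-60,0],[-0.265,-0.343,-1.297,-433,-570,-60,0],[-0.265,-0.343,-1.297,-433,-570,-60,0],[-0.265,-0.343,-1.297,-433,-570,-60,0],[-0.265,-0.343,-1.297,-433,-570,-60,0],[-0.265,-0.343,-1.297,-433,-570,-60,0],[-0.265,-0.343,-1.297,-433,-570,-60,0],[-0.265,-0.343,-1.297,-433,-570,-60,0],[-0.265,-0.343,-1.297,-433,-570,-60,0],[-0.265,-0.343,-1.297,-433,-570,-60,0],[-0.265,-0.343,-1.297,-433,-570,-60,0],[-0.265,-0.343,-1.297,-433,-570,-20,0],[-0.265,-0.343,-1.297,-433,-570,30,0],[-0.265,-0.343,-1.297,-433,-570,66,0],[-0.265,-0.343,-1.297,-433,-570,66,0]]

```text
time: 2.35
eef_pos: [0.4601, -0.0377, 0.2414]
orientation: [-0.418, 0.893, 0.08, 0.149]
force: [-1.1, -0.8, 0.5]
opening: 0.999
gripper_force: 0.0
```

```bash
cat > m2.py <<'E'
from h import *
s=arm.observe();c=arm.get_calibration("wrist");im=arm.snapshot("wrist");cv2.imwrite("pics/w1.png",im)
print(s["time"],s["eef_pos"],s["q"].round(2))
hsv=cv2.cvtColor(im,cv2.COLOR_BGR2HSV);m=cv2.inRange(hsv,(0,180,90),(16,255,255))
cn=max(cv2.findContours(m,0,1)[0],key=cv2.contourArea);print(cv2.contourArea(cn),cv2.boundingRect(cn),cv2.minAreaRect(cn))
print(cv2.approxPolyDP(cn,5,True)[:,0].tolist())
E
python3 m2.py
```

```text
2.35 [ 0.46005935 -0.0376873   0.24140566] [-0.58 -0.18  2.    0.35  1.32 -3.12]
1863.0 (272, 23, 41, 86) ((291.6712646484375, 65.754150390625), (84.61973571777344, 37.421897888183594), 86.98721313476562)
[[308, 23], [297, 24], [307, 25], [306, 41], [272, 43], [279, 84], [311, 82], [280, 86], [284, 108], [312, 106], [311, 94], [296, 93], [311, 91], [310, 61], [276, 63], [309, 59]]
```

View pics/w1.png

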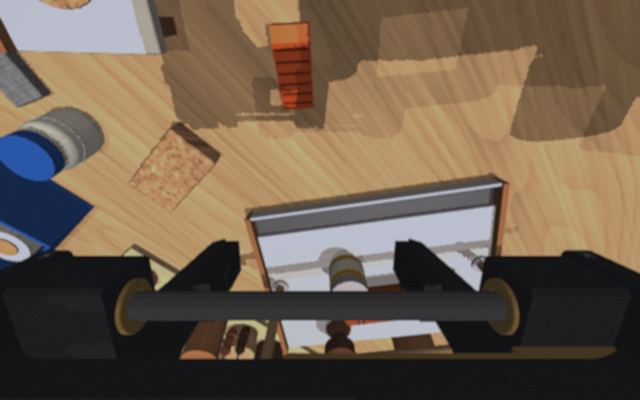

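The wrist view shows the chock heel at the top, (269,24)–(308,23), and the thin edge at (284,108)–(312,106). Joint 6 hit its limit, so I'll use the half-turned grasp.

```bash
cat > m3.py <<'E'
from h import *
c=arm.get_calibration("wrist")
e=[onz(c,p,.002) for p in((284,108),(312,106))];h=[onz(c,p,.042) for p in((269,24),(308,23))]
E=sum(e)/2;H=sum(h)/2;d=(E-H)[:2]
print("edge",E,"heel",H,"len",np.linalg.norm(d),"yaw",np.degrees(np.arctan2(d[1],d[0])),"w",np.linalg.norm(e[0]-e[1]),np.linalg.norm(h[0]-h[1]))
# same from top picture
t=arm.get_calibration("top");P=lambda x,y:(175+x/3.5,115+y/3.5)
Et=onz(t,P(611,390),.002);Ht=onz(t,P(694,451),.042);d=(Et-Ht)[:2];print(Et,Ht,np.linalg.norm(d),np.degrees(np.arctan2(d[1],d[0])))
# side views of board corners in wrist: low corners cheeks
for p in((250,214),(505,181)):print(onz(c,p,.031))
s=arm.observe();q=s["q"]
for sg in(1,-1):print((R.from_euler("ZYZYZ",[q[0],q[1]+q[2],sg*q[3],q[4],q[5]+np.pi/2]).inv()*R.from_quat(s["orientation"])).magnitude())
E
python3 m3.py
```

```text
edge [ 0.46361363 -0.06163478  0.002     ] heel [ 0.4107459  -0.13179135  0.042     ] len 0.08784612124555007 yaw 52.99949554085048 w 0.03459419097224322 0.03632951751814872
[ 0.46435579 -0.06243896  0.002     ] [ 0.41575743 -0.1313767   0.042     ] 0.08434579282063907 54.817685168362615
[0.6108593  0.00092765 0.031     ]
[0.30844903 0.18568604 0.031     ]Traceback (most recent call last):
  File "m3.py", line 12, in <module>
    for sg in(1,-1):print((R.from_euler("ZYZYZ",[q[0],q[1]+q[2],sg*q[3],q[4],q[5]+np.pi/2]).inv()*R.from_quat(s["orientation"])).magnitude())
                           ~~~~~~~~~~~~^^^^^^^^^^^^^^^^^^^^^^^^^^^^^^^^^^^^^^^^^^^^^^^^^^^^
  File "scipy/spatial/transform/_rotation.pyx", line 1413, in scipy.spatial.transform._rotation.Rotation.from_euler
ValueError: Expected axis specification to be a non-empty string of upto 3 characters, got ZYZYZ
```

Run:
```python
from h import *
Rt=tool(53.5,23,-1);P=np.array([.4247,-.1149,.027]);z=Rt.as_matrix()[:,2]
print(delta(P-.1*z,Rt), delta(P,Rt))
```

```text
[-9.50000e-02  2.00000e-03  3.08200e+00  1.52773e+02 -2.71140e+01
  9.19060e+01] [-9.50000e-02  2.00000e-03  3.08200e+00  1.46615e+02 -2.68340e+01
  1.91716e+02]
```

>>> carry_out:
  steps:
    - [[0,0,1.5,80,-14,40,0],[0,0,1.5,80,-14,40,0],[0,0,1.5,80,-14,40,0],[0,0,1.5,80,-14,40,0],[0,0,1.5,80,-14,40,0],[0,0,1.5,80,-14,40,0],[0,0,1.5,80,-14,40,0],[0,0,1.5,80,-14,40,0],[-0.095,0.002,3.082,153,-27,92,0],[-0.095,0.002,3.082,153,-27,92,0],[-0.095,0.002,3.082,153,-27,92,0],[-0.095,0.002,3.082,153,-27,92,0],[-0.095,0.002,3.082,153,-27,92,0],[-0.095,0.002,3.082,153,-27,92,0],[-0.095,0.002,3.082,153,-27,92,0],[-0.095,0.002,3.082,153,-27,92,0],[-0.095,0.002,3.082,153,-27,92,0],[-0.095,0.002,3.082,153,-27,92,0],[-0.095,0.002,3.082,153,-27,92,0]]

```text
time: 4.78
eef_pos: [0.4071, -0.1413, 0.1051]
orientation: [0.874, 0.442, 0.179, -0.088]
force: [-0.3, -0.1, -0.1]
opening: 1.002
gripper_force: 0.0
```

Run:
```python
from h import *
s=arm.observe();print(s["time"],s["q"].round(2),s["eef_pos"])
Rt=tool(53.5,23,-1);P=np.array([.4247,-.1149,.027]);print(delta(P,Rt))
im=arm.snapshot("wrist");cv2.imwrite("pics/w2.png",im)
```

```text
4.775 [-0.91  0.03  2.13  0.43  1.12 -0.5 ] [ 0.4071224  -0.14131851  0.10505927]
[ 4.00000e-03 -1.00000e-03  4.00000e-03 -1.41100e+00 -2.00600e+00
  1.03229e+02]
```

View pics/w2.png

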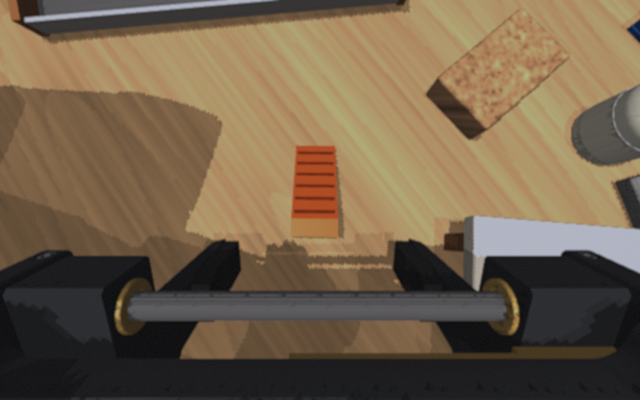

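The wrist view shows the chock centred and square between the fingers: edge row 147, heel row 238. The shelf corner is at (470,217), so I'll check body clearance to it before descending.

Run:
```python
from h import *
c=arm.get_calibration("wrist");t=arm.get_calibration("top")
print("corner",onz(c,(471,217),.06),onz(c,(640,231),.06),onz(c,(475,280),.06)); print([onz(t,p,.06).round(3).tolist() for p in((427,177),(394,211),(463,271),(494,238))])
Rt=tool(53.5,23,-1);M=Rt.as_matrix();P=np.array([.4247,-.1149,.027])
for a in(-.0375,.0375):
  for b in(-.0935,.0935):print((P+M@[a,b,-.045]).round(3))
print("finger back",(P+M@[0,.0615,.019]).round(3),(P+M@[0,-.0615,.019]).round(3))
```

```text
corner [ 0.51502494 -0.18982477  0.06      ] [ 0.6096367  -0.27251216  0.06      ] [ 0.48771228 -0.22660411  0.06      ]
[[0.619, -0.283, 0.06], [0.516, -0.188, 0.06], [0.345, -0.393, 0.06], [0.444, -0.483, 0.06]]
[ 0.319 -0.101  0.054]
[ 0.469 -0.212  0.054]
[ 0.36  -0.046  0.083]
[ 0.51  -0.157  0.083]
finger back [ 0.479 -0.146  0.01 ] [ 0.38  -0.072  0.01 ]
```

>>> carry_out:
  steps:
    - [[0,0,0,-1,-2,40,0],[0,0,0,-1,-2,75,0],[0,0,0,-1,-2,95,0],[0,0,0,-1,-2,103,0],[0,0,0,-1,-2,103,0.3],[0,0,0,-1,-2,103,1],[0,0,0,-1,-2,103,1],[0,0,0,-1,-2,103,1],[0,0,0,-1,-2,103,1],[0,0,0,-1,-2,103,1]]

```text
time: 6.08
eef_pos: [0.4293, -0.1088, 0.0099]
orientation: [0.875, 0.441, 0.179, -0.088]
force: [-1.9, -0.4, 2.8]
opening: 0.427
gripper_force: 30.0
```

```bash
cat >> h.py <<'E'
YB=59.5
u=np.array([np.cos(np.radians(YB)),np.sin(np.radians(YB)),0]);ez=np.array([0,0,1.])
c12,s12=np.cos(np.radians(12)),np.sin(np.radians(12))
S=u*c12+ez*s12;N=-u*s12+ez*c12;W=np.cross(N,S) # slope, normal, board y
E
python3 - <<'E'
from h import *
s=arm.observe();M=R.from_quat(s["orientation"]).as_matrix();G=s["eef_pos"]-.019*M[:,2]
print("grasp",G,"tool z lean",np.degrees(np.arccos(-M[2,2])))
print("edge in tool",M.T@(np.array([.464,-.062,0])-s["eef_pos"]))
E=np.array([.5195,.2537,.052]);Rt=tool(YB,35,-1)
for d,h in((.1,.06),(.05,.015)):
    g=E-(.066+d)*S+(.027+h)*N;print("grasp",g,delta(g,Rt))
E
```

```text
grasp [ 0.42485351 -0.11469365  0.02736872] tool z lean 23.056589384922738
edge in tool [4.96820904e-02 7.65292260e-06 3.18901316e-02]
grasp [0.42790921 0.0982097  0.1025855 ] [ 5.50000e-02  2.09000e-01 -8.90000e-02  1.92715e+02 -1.25031e+02
 -2.42600e+00]
grasp [0.45748013 0.14841115 0.06896444] [ 5.50000e-02  2.09000e-01 -8.90000e-02  2.32876e+02 -1.31268e+02
  5.11760e+01]
```

>>> carry_out:
  steps:
    - [[0,0,0,0,0,-40,1],[0,0,0,0,0,-80,1],[0.055,0.209,-0.089,60,-40,-80,1],[0.055,0.209,-0.089,110,-70,-70,1],[0.055,0.209,-0.089,150,-100,-50,1],[0.055,0.209,-0.089,180,-118,-25,1],[0.055,0.209,-0.089,193,-125,-2,1],[0.055,0.209,-0.089,193,-125,-2,1],[0.055,0.209,-0.089,193,-125,-2,1]]

```text
time: 7.2
eef_pos: [0.4337, 0.1076, 0.0868]
orientation: [0.828, 0.473, 0.261, -0.15]
force: [0.9, -0.2, -1.0]
opening: 0.43
gripper_force: 30.0
```

Run:
```python
from h import *
s=arm.observe();print(s["time"],s["q"].round(2),s["force"])
E=np.array([.5195,.2537,.052]);Rt=tool(YB,35,-1)
for d,h in((.1,.06),(.05,.015)):
    g=E-(.066+d)*S+(.027+h)*N;print("grasp",g,delta(g,Rt))
cv2.imwrite("pics/w3.png",arm.snapshot("wrist"))
```

```text
7.2 [-0.48  0.01  2.3   0.77  0.96 -0.45] [ 0.92943298 -0.17689943 -1.03857167]
grasp [0.42790921 0.0982097  0.1025855 ] [-0.    -0.    -0.     0.014 -0.232 -0.278]
grasp [0.45748013 0.14841115 0.06896444] [-0.    -0.    -0.    28.436 -0.22  60.691]
```

View pics/w3.png

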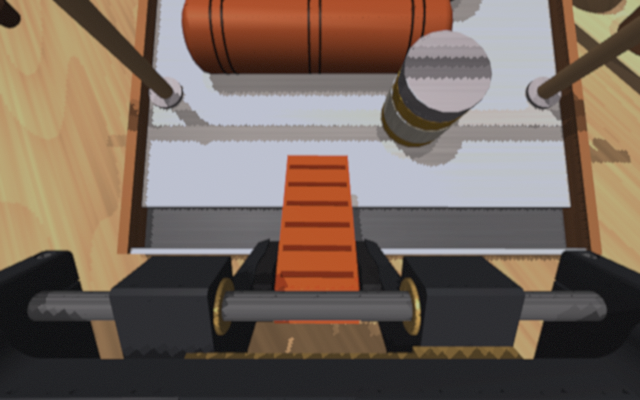

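The wrist view shows the chock edge at (287–347,156), the pin spanning u=182–452 with its low silhouette at row 73, and the tin lid around (448,70). The chock is centred on the pin (317 vs 317) and parallel to it.

Run:
```python
from h import *
c=arm.get_calibration("wrist")
s=arm.observe();M=R.from_quat(s["orientation"]).as_matrix()
Ew=s["eef_pos"]+M@[.0497,0,.0319];print("edge pred",proj(c,Ew),proj(c,Ew+.002*N))
C=np.array([.5222,.2579,.0816])
for px in((315,73),(250,72)):
    o,d=ray(c,px);d/=np.linalg.norm(d)
    nn=np.cross(d,W);nn/=np.linalg.norm(nn);print("ray-axis dist",abs((C-o)@nn))
for e in(-.1,.1):print("pin end",proj(c,C+e*W))
O=np.array([.5383,.2168,.0471])
for px in((355,207),(365,250)):
    p=onplane(c,px,O,N);print((p-O)@u,(p-O)@W,p)
# tin lid centre: plane 68mm above slope
for Z in(.068,):
    p=onplane(c,(448,71),O+Z*N,N);q=p-.034*N;print("tin ctr",q,(q-C)@S,(q-C)@W,(q-C)@N)
```

```text
edge pred (np.float64(316.0629836473544), np.float64(159.88786688846412)) (np.float64(316.05920755749736), np.float64(158.9801204175023))
ray-axis dist 0.02757061664820746
ray-axis dist 0.02679432142509493
pin end (np.float64(441.31096210388375), np.float64(34.447242065461325))
pin end (np.float64(189.16827361405484), np.float64(34.54003883271079))
-0.09848349467204096 0.0017069135989545984 [0.48684512 0.13281007 0.02616669]
-0.13322760992590935 -0.005879449483255137 [0.47574778 0.09902316 0.0187816 ]
tin ctr [0.56530268 0.16678607 0.07561285] -0.05663744494506189 -0.08338234247990779 0.005917752988972461
```

>>> carry_out:
  steps:
    - [[0,0,0,20,0,35,1],[0,0,0,35,0,62,1],[0,0,0,43,0,77,1],[0,0,0,43,0,77,1],[0,0,0,41.8,0,79.8,1],[0,0,0,41.8,0,79.8,1]]

```text
time: 8.0
eef_pos: [0.4745, 0.1762, 0.0455]
orientation: [0.828, 0.473, 0.261, -0.149]
force: [-0.7, -0.7, -0.7]
opening: 0.429
gripper_force: 30.0
```

>>> carry_out:
  steps:
    - [[0,0,0,-0.6,0,1.4,1],[0,0,0,-0.8,0,1.8,1],[0,0,0,-0.8,0,1.8,1]]

```text
time: 8.38
eef_pos: [0.4744, 0.1773, 0.0433]
orientation: [0.828, 0.473, 0.261, -0.15]
force: [0.2, -0.2, -0.6]
opening: 0.428
gripper_force: 30.0
```

>>> carry_out:
  steps:
    - [[0,0,0,-0.4,0,0.9,1],[0,0,0,-0.6,0,1.4,1],[0,0,0,-0.6,0,1.4,1]]

```text
time: 8.75
eef_pos: [0.4746, 0.1777, 0.0418]
orientation: [0.828, 0.473, 0.261, -0.15]
force: [-2.1, -1.1, 0.9]
opening: 0.432
gripper_force: 30.0
```

>>> carry_out:
  steps:
    - [[0,0,0,-0.4,0,0.9,1],[0,0,0,-0.5,0,1.2,1],[0,0,0,-0.5,0,1.2,1]]

```text
time: 9.12
eef_pos: [0.4746, 0.1778, 0.0416]
orientation: [0.828, 0.474, 0.262, -0.15]
force: [-16.4, -13.0, 25.5]
opening: 0.426
gripper_force: 30.0
```

>>> carry_out:
  steps:
    - [[0,0,0,0.5,0,-1.2,1],[0,0,0,7.9,0,1.9,1],[0,0,0,15.2,0,5.1,1],[0,0,0,20.8,0,7.4,1],[0,0,0,22.6,0,8.2,1],[0,0,0,22.6,0,8.2,1]]

```text
time: 9.88
eef_pos: [0.4865, 0.1982, 0.0468]
orientation: [0.828, 0.473, 0.261, -0.15]
force: [0.6, 0.4, -0.1]
opening: 0.427
gripper_force: 30.0
```

Run:
```python
from h import *
s=arm.observe();M=R.from_quat(s["orientation"]).as_matrix()
Ew=s["eef_pos"]+M@[.0497,0,.0319];C=np.array([.5222,.2579,.0816]);d=Ew-C
print(s["time"],d@S,d@W,d@N,np.linalg.norm(d),s["force"])
cv2.imwrite("pics/w4.png",arm.snapshot("wrist"))
```

```text
9.875 -0.017087828080093386 0.0004894714122697976 -0.029526318336178914 0.03411798536326013 [ 0.56223737  0.4238319  -0.12030148]
```

View pics/w4.png

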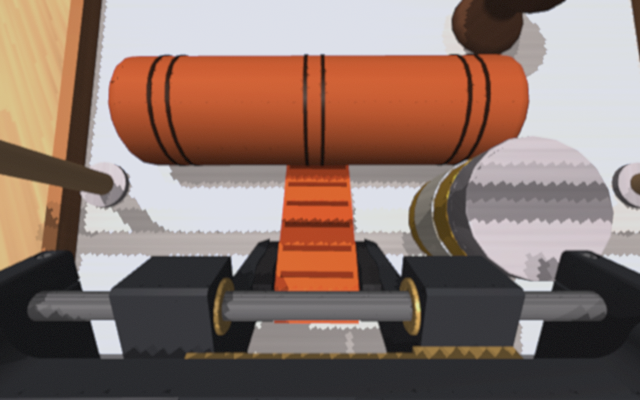

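The chock edge is under the pin's low side and centred (317 vs 314), with about 6 mm still to push. The gripper is clear of the tin.

>>> carry_out:
  steps:
    - [[0,0,0,1.9,0,0.8,1],[0,0,0,3.7,0,1.6,1],[0,0,0,5.1,0,2.1,1],[0,0,0,5.1,0,2.1,1]]

```text
time: 10.42
eef_pos: [0.4893, 0.2025, 0.0479]
orientation: [0.828, 0.473, 0.261, -0.15]
force: [-0.3, -1.6, -1.6]
opening: 0.427
gripper_force: 30.0
```

>>> carry_out:
  steps:
    - [[0,0,0,0.9,0,0.4,1],[0,0,0,1.8,0,0.8,1],[0,0,0,1.8,0,0.8,1],[0,0,0,1.8,0,0.8,1]]

```text
time: 10.92
eef_pos: [0.4902, 0.2042, 0.0484]
orientation: [0.828, 0.473, 0.261, -0.15]
force: [-0.1, -1.4, -2.5]
opening: 0.429
gripper_force: 30.0
```

```bash
cat > m5.py <<'E'
from h import *
a=cv2.imread("pics/top0.png");b=arm.snapshot("top");side=arm.snapshot("side")
c=arm.get_calibration("top")
for im in(a,b):
    m=cv2.inRange(cv2.cvtColor(im,cv2.COLOR_BGR2HSV),(0,150,60),(12,255,255));m[:,:212]=0;m[:165]=0;m[245:]=0;m[:,262:]=0
    # only pin part not hidden: upper-left edge
    ys,xs=np.nonzero(m);d=np.array([xs,ys])@np.array([.846,.533]);e=np.array([xs,ys])@np.array([-.533,.846])
    k=(abs(e-np.median(e))<25);print(len(xs),[round(np.percentile(d[k],p),2) for p in(0.5,2,5,50,98)])
w=arm.snapshot("wrist");cw=arm.get_calibration("wrist")
m=cv2.inRange(cv2.cvtColor(w,cv2.COLOR_BGR2HSV),(0,150,60),(14,255,255))
C=np.array([.5222,.2579,.0816])
for col in(180,230,400):
    r=np.nonzero(m[:260,col])[0];
    T,Bm=r.min(),r.max();out=[]
    for v in(T,Bm):
        o,d=ray(cw,(col,v));d/=np.linalg.norm(d);nn=np.cross(d,W);nn/=np.linalg.norm(nn);out.append((C-o)@nn)
    print(col,T,Bm,np.round(out,4))
s=arm.observe();M=R.from_quat(s["orientation"]).as_matrix()
d=s["eef_pos"]+M@[.0497,0,.0319]-C;print(s["time"],d@S,d@W,d@N,s["force"])
E
python3 m5.py
```

```text
Traceback (most recent call last):
  File "m5.py", line 7, in <module>
    ys,xs=np.nonzero(m);d=np.array([xs,ys])@np.array([.846,.533]);e=np.array([xs,ys])@np.array([-.533,.846])
                          ~~~~~~~~~~~~~~~~~^~~~~~~~~~~~~~~~~~~~~~
ValueError: matmul: Input operand 1 has a mismatch in its core dimension 0, with gufunc signature (n?,k),(k,m?)->(n?,m?) (size 2 is different from 1127)
```

```bash
sed -i 's/np.array(\[xs,ys\])@/np.c_[xs,ys]@/g' m5.py; python3 m5.py
```

```text
1127 [np.float64(305.25), np.float64(305.51), np.float64(306.02), np.float64(313.84), np.float64(322.17)]
1271 [np.float64(304.23), np.float64(304.56), np.float64(305.15), np.float64(314.17), np.float64(336.38)]
180 64 170 [-0.0296  0.0231]
230 65 170 [-0.0291  0.0231]
400 66 171 [-0.0287  0.0237]
11.175 -0.009791193273560768 0.00026412502365866664 -0.029403253517695318 [ 0.02971094 -0.97225889 -1.95911791]
```

>>> carry_out:
  steps:
    - [[0,0,0,0,0,0,0.42],[0,0,0,0,0,0,0.42],[0,0,0,0,0,0,0.42],[0,0,0,0,0,0,0.42],[0,0,0,0,0,-10,0.42],[0,0,0,0,0,-30,0.42],[0,0,0,0,0,-70,0.42],[0,0,0,0,0,-110,0.42],[0,0,0,0,0,-110,0.42]]

```text
time: 12.3
eef_pos: [0.4598, 0.1481, 0.1411]
orientation: [0.828, 0.473, 0.263, -0.147]
force: [-0.1, -0.2, 0.0]
opening: 0.58
gripper_force: 0.0
```

Run:
```python
from h import *
s=arm.observe();print(s["time"],s["q"].round(2))
cv2.imwrite("pics/w5.png",arm.snapshot("wrist"))
T=np.array([.5653,.1668,.0756])
Rt=tool(YB,35,-1);z=Rt.as_matrix()[:,2];G=T+.008*N
print(delta(G-.1*z,Rt),delta(G,Rt))
```

```text
12.3 [-0.34 -0.08  2.23  0.74  0.99 -0.22]
[ 4.0000e-03 -1.0000e-03  0.0000e+00  2.3200e+01  8.2335e+01  4.2960e+00] [ 4.00000e-03 -1.00000e-03  0.00000e+00  2.30910e+01  8.19750e+01
  1.04296e+02]
```

View pics/w5.png

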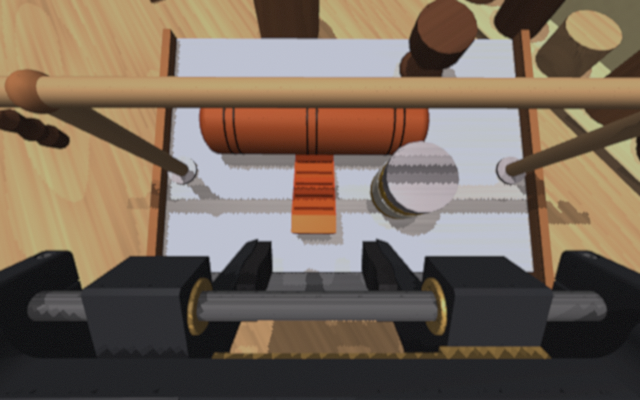

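The chock lies under the pin's low side with the pin held and the tin still standing, its lid centred about (423,177). Refining the tin from this view.

Run:
```python
from h import *
c=arm.get_calibration("wrist");O=np.array([.5383,.2168,.0471])
C=np.array([.5222,.2579,.0816])
for px in((423,177),(386,177),(459,178)):
    p=onplane(c,px,O+.068*N,N);q=p-.034*N;print("tin ctr",q,(q-C)@S,(q-C)@W)
# chock heel flat top end corners on plane 42 above
for px in((292,232),(335,232)):
    q=onplane(c,px,O+.042*N,N);print((q-C)@S,(q-C)@W)
```

```text
tin ctr [0.56371117 0.16791699 0.07564828] -0.056467040491573965 -0.08143706299505936
tin ctr [0.53976196 0.18203764 0.07565075] -0.05645516584287237 -0.05363495085410955
tin ctr [0.58661414 0.15354352 0.07548663] -0.05724450365839626 -0.10846601931998717
-0.09674630973889903 0.018674329828759814
-0.09678730031862928 -0.016784907391833928
```

>>> carry_out:
  steps:
    - [[0,0,0,12,40,2,0.2],[0,0,0,23,81,4,0.2],[0,0,0,23,81,4,0.2],[0,0,0,23,81,35,0.2],[0,0,0,23,81,65,0.2],[0,0,0,23,81,90,0.2],[0,0,0,23,81,104,0.2],[0,0,0,23,81,104,0.2],[0,0,0,23,81,104,0.2]]

```text
time: 13.48
eef_pos: [0.5679, 0.1762, 0.0668]
orientation: [0.828, 0.473, 0.261, -0.149]
force: [0.4, -0.5, -0.4]
opening: 0.798
gripper_force: 0.0
```

Run:
```python
from h import *
s=arm.observe();T=np.array([.5640,.1677,.0756]);Rt=tool(YB,35,-1)
print(s["time"],s["force"],s["opening"],delta(T+.008*N,Rt))
cv2.imwrite("pics/w6.png",arm.snapshot("wrist"))
```

```text
13.475 [ 0.44891393 -0.48993758 -0.42609113] 0.7983876712290187 [-0.    -0.001 -0.     0.556  0.979 -0.853]
```

View pics/w6.png

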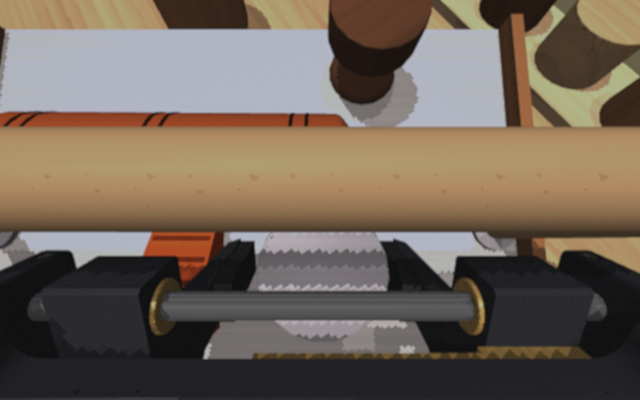

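>>> carry_out:
  steps:
    - [[0,0,0,0,1,0,0.4],[0,0,0,0,1,0,1],[0,0,0,0,1,0,1],[0,0,0,0,1,0,1],[0,0,0,0,1,0,1],[0,0,0,-2,1,-3,1],[0,0,0,-6,1,-6,1],[0,0,0,-12,1,-25,1],[0,0,0,-12,1,-60,1],[0,0,0,-12,1,-110,1],[0,0,0,-12,1,-150,1],[0,0,0,-12,1,-150,1]]

```text
time: 15.02
eef_pos: [0.5211, 0.0914, 0.1845]
orientation: [0.828, 0.473, 0.263, -0.147]
force: [-0.9, -0.5, -3.2]
opening: 0.626
gripper_force: 30.0
```

Run:
```python
from h import *
s=arm.observe();print(s["time"],s["q"].round(2),s["force"],s["opening"])
m=np.array([.5214,-.2882,.064])
for yaw in(48,55):
    Rt=tool(yaw,23,-1)
    for h in(.10,.06,.0425):print(yaw,h,delta(m+[0,0,h],Rt))
a=cv2.imread("pics/top0.png");b=arm.snapshot("top")
for im in(a,b):
    mm=cv2.inRange(cv2.cvtColor(im,cv2.COLOR_BGR2HSV),(0,150,60),(12,255,255));mm[:,:212]=0;mm[:165]=0;mm[245:]=0;mm[:,262:]=0
    print(cv2.countNonZero(mm),[mm.nonzero()[i].mean().round(2) for i in(1,0)])
cv2.imwrite("pics/t2.png",cv2.resize(b[100:300,170:490],None,fx=2.4,fy=2.4))
```

```text
15.025 [-0.42 -0.    2.05  0.69  1.12 -0.2 ] [-0.91475468 -0.52800171 -3.17197378] 0.6260715453445971
48 0.1 [-9.30000e-02 -2.10000e-01  1.76000e-01 -2.83596e+02  1.94972e+02
 -1.51569e+02]
48 0.06 [-9.30000e-02 -2.10000e-01  1.76000e-01 -3.06569e+02  1.94802e+02
 -1.18824e+02]
48 0.0425 [-9.30000e-02 -2.10000e-01  1.76000e-01 -3.16619e+02  1.94727e+02
 -1.04499e+02]
55 0.1 [-3.30000e-02 -2.10000e-01  6.90000e-02 -2.83492e+02  1.94074e+02
 -1.51501e+02]
55 0.06 [-3.30000e-02 -2.10000e-01  6.90000e-02 -3.06465e+02  1.93904e+02
 -1.18756e+02]
55 0.0425 [-3.30000e-02 -2.10000e-01  6.90000e-02 -3.16516e+02  1.93829e+02
 -1.04430e+02]
1127 [np.float64(241.32), np.float64(205.23)]
1266 [np.float64(242.04), np.float64(205.4)]
```

View pics/t2.png

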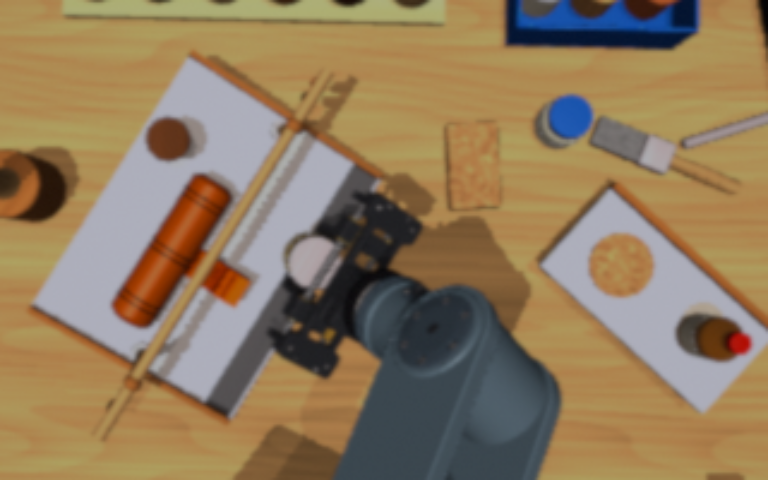

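>>> carry_out:
  steps:
    - [[0,0,0,-45,30,-25,1],[-0.093,-0.21,0.176,-90,62,-50,1],[-0.093,-0.21,0.176,-135,92,-75,1],[-0.093,-0.21,0.176,-180,124,-100,1],[-0.093,-0.21,0.176,-225,155,-120,1],[-0.093,-0.21,0.176,-265,180,-142,1],[-0.093,-0.21,0.176,-284,195,-152,1],[-0.093,-0.21,0.176,-284,195,-152,1],[-0.093,-0.21,0.176,-284,195,-152,1]]

```text
time: 16.2
eef_pos: [0.5253, -0.2793, 0.1419]
orientation: [0.895, 0.399, 0.18, -0.085]
force: [0.1, 0.7, -2.4]
opening: 0.635
gripper_force: 30.0
```

```bash
cat > m6.py <<'E'
from h import *
s=arm.observe();print(s["time"],s["q"].round(2),s["eef_pos"],s["force"],s["opening"])
c=arm.get_calibration("wrist");w=arm.snapshot("wrist")
cv2.imwrite("pics/w7.png",w)
m=cv2.inRange(cv2.cvtColor(w,cv2.COLOR_BGR2HSV),(8,80,110),(25,255,255))
mat=np.array([.5214,-.2882,.064]);print(proj(c,mat),[proj(c,mat+[.04*np.cos(a),.04*np.sin(a),0]) for a in(np.radians(48),np.radians(48+90),np.radians(48-90))])
Rt=tool(48,23,-1)
for h in(.052,.045,.0425):print(h,delta(mat+[0,0,h],Rt))
E
python3 m6.py
```

```text
16.2 [-0.9   0.33  1.69  0.42  1.23 -0.33] [ 0.5252759  -0.27931879  0.14188074] [ 0.08449117  0.67216584 -2.42512731] 0.6350836190088467
(np.float64(320.34306510253225), np.float64(260.38733612560947)) [(np.float64(320.4022580928852), np.float64(213.24578070796366)), (np.float64(273.0694206884353), np.float64(260.2216216269734)), (np.float64(367.74661359227264), np.float64(260.55350599401936))]
0.052 [-8.0000e-03  0.0000e+00  0.0000e+00 -1.8911e+01  3.2900e+00  3.9654e+01]
0.045 [-8.0000e-03  0.0000e+00  0.0000e+00 -2.1643e+01  3.3410e+00  4.6099e+01]
0.0425 [-8.0000e-03  0.0000e+00  0.0000e+00 -2.2619e+01  3.3590e+00  4.8400e+01]
```

View pics/w7.png

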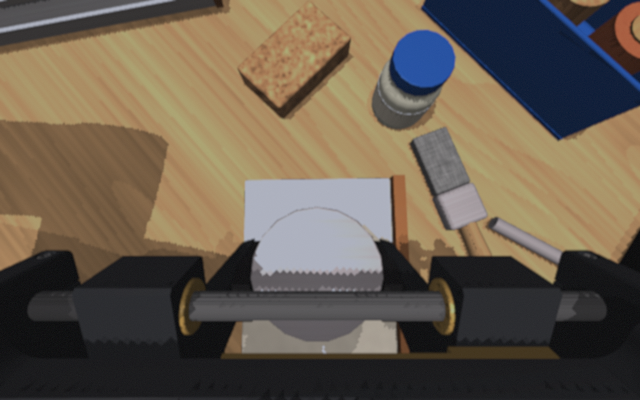

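The tin is held square at lid columns 252–382, with the lid's far edge at row 207. The shelf end spans 245–395, so it is centred over the mat line. I'll check the tin's offset in the grip.

Run:
```python
from h import *
s=arm.observe();c=arm.get_calibration("wrist");M=R.from_quat(s["orientation"]).as_matrix();G=s["eef_pos"]-.019*M[:,2]
d=np.array([np.cos(np.radians(48)),np.sin(np.radians(48)),0])
for h in(.024,.026,.028):
    p=onz(c,(317,207),G[2]+h);print(h,"tin axis minus grasp along yaw",(p-G)@d-.028, proj(c,G+[0,0,h]+.028*d))
```

```text
0.024 tin axis minus grasp along yaw 0.001709028214695943 (np.float64(315.4015356634325), np.float64(210.9137694494623))
0.026 tin axis minus grasp along yaw 0.00147588673647793 (np.float64(315.3494463687348), np.float64(210.43564364551398))
0.028 tin axis minus grasp along yaw 0.001242745258260028 (np.float64(315.2955892849107), np.float64(209.9412913673524))
```

>>> carry_out:
  steps:
    - [[-0.008,0,0,-10,2,20,1],[-0.008,0,0,-18,3.3,34,1],[-0.008,0,0,-21,3.3,41,1],[-0.008,0,0,-22.5,3.3,44.5,1],[-0.008,0,0,-22.5,3.3,44.5,1]]

```text
time: 16.88
eef_pos: [0.5258, -0.2859, 0.094]
orientation: [0.895, 0.398, 0.182, -0.08]
force: [0.2, -0.3, -2.6]
opening: 0.629
gripper_force: 30.0
```

>>> carry_out:
  steps:
    - [[0,0,0,-0.4,0,0.9,1],[0,0,0,-0.8,0,1.8,1],[0,0,0,-0.8,0,1.8,1]]

```text
time: 17.25
eef_pos: [0.5257, -0.2861, 0.0921]
orientation: [0.895, 0.398, 0.182, -0.079]
force: [-0.3, -0.3, -3.2]
opening: 0.628
gripper_force: 30.0
```

>>> carry_out:
  steps:
    - [[0,0,0,-0.4,0,0.9,1],[0,0,0,-0.8,0,1.8,1],[0,0,0,-0.8,0,1.8,1]]

```text
time: 17.62
eef_pos: [0.5256, -0.286, 0.0898]
orientation: [0.895, 0.398, 0.182, -0.08]
force: [-0.3, 0.9, -1.9]
opening: 0.633
gripper_force: 30.0
```

>>> carry_out:
  steps:
    - [[0,0,0,-0.4,0,0.9,1],[0,0,0,-0.4,0,0.9,1]]

```text
time: 17.88
eef_pos: [0.5257, -0.2861, 0.0892]
orientation: [0.895, 0.398, 0.182, -0.079]
force: [-0.8, -0.1, -1.0]
opening: 0.627
gripper_force: 30.0
```

>>> carry_out:
  steps:
    - [[0,0,0,-0.4,0,0.9,1],[0,0,0,-0.4,0,0.9,1]]

```text
time: 18.12
eef_pos: [0.5257, -0.2862, 0.0892]
orientation: [0.895, 0.398, 0.182, -0.079]
force: [-4.0, 2.1, 7.1]
opening: 0.629
gripper_force: 30.0
```

>>> carry_out:
  steps:
    - [[0,0,0,0,0,0,0.1],[0,0,0,0,0,0,0.1],[0,0,0,0,0,0,0.1],[0,0,0,0,0,0,0.1],[0,0,0,4,0,-9,0.1],[0,0,0,12,0,-28,0.1],[0,0,0,27,0,-64,0.1],[0,0,0,47,0,-110,0.1],[0,0,0,66,0,-155,0.1],[0,0,0,66,0,-155,0.1],[0,0,0,66,0,-155,0.1]]

```text
time: 19.5
eef_pos: [0.5254, -0.2853, 0.2571]
orientation: [0.895, 0.398, 0.182, -0.079]
force: [-0.9, -1.1, -1.5]
opening: 0.899
gripper_force: 0.0
```

Run:
```python
from h import *
s=arm.observe();print(s["time"],s["force"],s["opening"])
w=arm.snapshot("wrist");t=arm.snapshot("top")
cv2.imwrite("pics/fin.png",np.vstack([cv2.resize(w,(480,300)),cv2.resize(t[110:290,180:500],(480,270))]))
```

```text
19.5 [-0.88960385 -1.09709751 -1.50680185] 0.8994642705593417
```

View pics/fin.png

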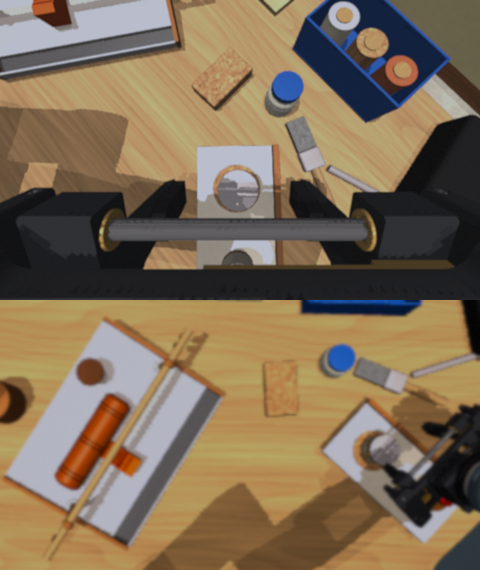

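The tin stands upright on the mat (lid at (238,190), with the cork rim visible around it). The pin rests on the chock and the other objects look undisturbed.

```bash
python3 -c "
from station import arm
print(arm.close_job())"
```

```text
the job is handed in; nothing more can be done
None
```

The job is handed in, with no verdict returned: in the last pictures the pin rests on the released chock, the wax tin stands upright on its cork mat and nothing else looks moved, but I viewed 12 pictures, two over the limit of 10.

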